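Pump up the vacuum board holder

TASK

Get the vacuum board holder to grip its circuit board: first push the vent lever right over towards the circuit board, to its stop, to shut the vent; then pump the spring plunger down with the fingertips, stroke after stroke, letting it rise fully each time, until the indicator pin stands fully out and rises no further. Leave the plunger up and the lever shut; push and press only, do not touch the pin or the circuit board, and leave the loose things on the bench where they are.

Things in the scene. Friction and masses are not known exactly. Their poses are not given: they have to be found in the camera images.
- holder: vacuum board holder, fixed to the bench (position and yaw vary): aluminium base plate 230 (x) x 250 (y) x 10 mm, origin under its centre, z up. On it, at the -x side, a grey pump block 75 (x) x 235 (y) mm whose top is 80 mm above the bench and whose centre line is x = -55 mm; at the +x side a low dark platform with a circuit board. On top of the block along its centre line stand the plunger (y = +75 mm), the vent lever (y = 0) and the indicator pin (y = -75 mm)
- board: green circuit board 100 x 180 mm held on the platform, bare top 34 mm above the bench, its parts up to 43 mm; origin under its centre at x = +50 mm of the holder, 32 mm above the bench. Not to be touched
- plunger_top (a point): centre of the flat top (36 mm across) of the plunger's black mushroom cap, 44 mm diameter and 14 mm thick, on a 16 mm rod; moves with the plunger; 130 mm above the bench at rest
- plunger_stroke (a joint): plunger stroke in m: 0 = up (spring return), 0.025 = bottomed. It takes about 5 N to start and about 15 N near the bottom. The ratchet inside lifts the pin while the plunger goes down; use the full stroke (at least 20 mm of the 25), then let it come fully up to take the next tooth
- lever_angle (a joint): vent lever in rad: 0 = open, leaning 0.45 rad from upright to the holder's -x; 0.9 = shut at its stop, leaning 0.45 rad to +x. Counts as shut above 0.75. Stays where it is left; needs about 3 N at its ball. It starts near open. While it is open, pumping does not lift the pin
- lever_tip (a point): centre of the lever's black ball (18 mm diameter), 50 mm from the pivot on a 7 mm steel rod
- lever_pivot (a point): the lever's pivot, 94 mm above the bench between two cheeks 20 mm high on the block; the lever turns in the holder's x-z plane
- pin_rise (a joint): indicator pin in m: how far it has risen. 0 = in, its head 4 mm proud of its collar; about 0.040 = fully out, 44 mm proud. Counts as fully out above 0.036. Each full stroke with the vent shut raises it by 8 mm (the first by 1 to 11 mm); it stays where it is. It starts between 0 and 0.016, so three to five full strokes are needed; once fully out, more strokes raise it no further
- pin: the steel indicator pin, 12 mm diameter; axis vertical; origin on its axis, 16 mm below its top. Not to be touched
- pin_top (a point): centre of the pin's top
- collar_top (a point): centre of the top of the pin's black collar, 30 mm diameter, 92 mm above the bench, fixed
- flux_jar: amber flux jar with black cap, 44 mm diameter, 45 mm tall, stands loose in front of the pump block; origin under its centre
- tweezers: steel tweezers, about 125 mm long, 6 mm thick, lying loose in front of the pump block; origin under the middle
- screwdriver: screwdriver with grey handle, 150 mm long, lying loose to the left; origin under its middle
- solder_spool: grey spool, 56 mm diameter, 36 mm tall, standing loose to the right; origin under its centre
- parts_tray: white compartment tray, 90 x 130 x 25 mm, loose, to the left; origin under its centre
- spare_board: small spare circuit board, 70 x 90 mm, 12 mm tall with its parts, loose, to the right; origin under its centre
- loupe_ring: black ring, 40 mm outside diameter, 10 mm tall, lying loose on the held circuit board; origin under its centre

How it is judged:
By the outcome, as a careful person would: the job done as asked, in the order asked, and still so for the second after the job is handed in, with the robot touching nothing.
It also fails if it takes over 43 s, if anything falls off the work surface, if the arm or the gripper's body presses on something with over 40 N, if the wrist force passes 120 N, or if a joint passes its speed limit or range.

ROBOT

A 6-joint arm with a two-finger parallel gripper is mounted at the origin on the work surface. World frame = base frame: x ahead of the robot, y to its left, z up, the work surface at z = 0. Lengths are in m, angles in rad, forces in N, time in s.
With the tool pointing down it reaches from about 0.35 to 0.775 m from the base axis. Payload 7.3 kg.
Tool frame: the origin (TCP) lies at the very end of the fingers, on their centre line; the grasp point (between the pads) lies 19 mm behind it; z points along the fingers, y is the direction in which the jaws open and shut (so a half turn about z gives the same grasp; the last joint's range is limited). The gripper opens to 92 mm and grips with 3 to 60 N. Pads are 19 mm wide; open, the fingers measure 130 mm over their backs; the gripper's body (75 mm by 190 mm) begins 47 mm behind the grasp point.
Start: joints at [-1.467, 0.342, 1.524, -0, 1.275, -0.146], TCP at [0.13, -0.509, 0.227] pointing down, gripper open.
Joint ranges: [-2.53, 2.53], [-0.77, 2.02], [0.04, 2.7], [-1, 4.14], [0.28, 2.66], [-3.11, 3.11]. Speed limits (rad/s): [2.57, 2.57, 3.14, 3.14, 3.14, 3.14].

INTERFACE

Orientations are given as a rotation vector (axis times angle).
In Python, from bench import robot, cams, order, finder gives the robot as it stands.
- The arm moves only by the tool send_rows, never from a script. Its argument "steps" is a list of rows, each an object with "xyz": the shift along the tool's x, y, z in mm, a list of three; "roll": the turn about the tool's z in degrees; "hand": the opening, from 0 (shut) to 1 (fully open). In form: [{"xyz": [tx, ty, tz], "roll": roll, "hand": hand}, ...]. A call has exactly 5 rows; each row shifts and turns the commanded pose from where the row before left it, along the tool's axes as they then stand; what a row does not reach is not made up. A row lasts 1/10 s, in which the tool goes at most 50 mm and 8.59 degrees, less where a joint would pass 70% of its speed; a pose out of reach is approached as far as the arm can. A call with a gripper value outside its range is refused whole. The fingers move at their own pace and stop on an object; "squeeze" is the grip in N (left out, the last holds). Time passes only in rows, so rows that do not move let the fingers close, or fill a call up. It gives the time, the measured TCP pose, the force and the opening at its end, in the units of the state.
- robot.sense(): the state, without advancing time (a new reading comes with each control period).
- cams.capture(name): name is "scene" or "top" or "wrist"; returns the picture (420x560x3 uint8, blue, green, red); there is no depth.
- cams.camera_info(name): a dict with "mtx" (3x3 intrinsics, pixels), "eye" and "attitude" of the camera in the world; the wrist camera has in their place "T_tool_cam" (4x4, takes a point from camera to tool coordinates, whose origin is the TCP and whose axes are the flange's). Camera axes: x right, y up, looking along -z (the intrinsics and any distortion apply to the point x, -y, -z); pixel columns grow to the right and rows downward; lengths in m; the calibration is good to about 2 mm. A picture is of the moment at which its call begins: read the wrist's pose just before it. camera_info takes no time and is no camera call.
- order.close_job(): hands the job in, once; it reports no verdict.
Trained networks look in the newest picture that a camera, given by its name, has taken for a name from the list of things; names that differ only in an ending like _2 or _b are one class to them, and where a whole thing is asked for, a point or a joint stands for the part that bears it (a point fixed in the world has none). Each returns a list of dicts, best first, with "score" (0 to 1); they miss things now and then, are a little off and sometimes report something else, mostly with a low value. They report only what shows in the picture. A call takes as long as a camera call.
- finder.recognise(label, camera): "at" ([x, y, z] in m, in the coordinates of the camera as it stood for that picture, good to about 4 mm: the middle of the surface that is visible of it).
- finder.trace(label, camera): "pixels" (420x560 bool, what is visible of it).
- finder.place_of(label, camera): "at" ([x, y, z] in m, in the coordinates of the camera as it stood for that picture, good to about 4 mm: a listed point, or the origin of a listed thing).
The state is a dict: "clock": time; "joint_positions": joint angles; "dq": joint speeds; "effort": joint torques, N m; "tcp_pos": TCP position; "tcp_rot": TCP orientation; "contact_force": force on the tool from outside, world axes, zero at the start; "torque": the same for the moment, N m; "finger_gap": finger opening in m.
Only numpy, scipy, OpenCV 4.12 (cv2) and the standard library are available. Lean on these libraries where they do the work, as an engineer would, in place of code of your own. Each camera call takes 0.05 s, during which the arm holds its last target.

## Working session

There is one attempt and no reset: what is moved stays moved. The work goes in short steps, Python scripts to look and compute and a tool call to move; the robot and the scene stay as the last step left them, time stands still between calls to the robot, and variables do not carry over. Pictures are saved under pics/ and viewed, and the job is handed in when it is done.

Besides the shell and the picture viewer there is one more tool, called after "Request:" as a command line: name --argument value ..., lists and objects as JSON in quotes. send_rows: Moves the arm, as the interface text tells. Its arguments: {"type":"object","properties":{"steps":{"type":"array","items":{"type":"object","properties":{"xyz":{"type":"array","items":{"type":"number"}},"roll":{"type":"number"},"hand":{"type":"number"}}}},"squeeze":{"type":"number"}},"required":["steps"]}

```bash
ls; mkdir -p pics; python3 - <<'E'
from bench import robot, cams, order, finder
import cv2
print(robot.sense())
for n in ("scene","top","wrist"):
    print(n, cams.camera_info(n))
for n in ("scene","top"):
    cv2.imwrite(f"pics/{n}0.png", cams.capture(n))
    for l in ("plunger_top","lever_tip","lever_pivot","pin_top","collar_top","holder","board","flux_jar"):
        r=finder.place_of(l,n)
        print(n,l,[(x['at'],round(x['score'],2)) for x in r[:2]])
print(robot.sense()['clock'])
E
```

```text
pics
{'clock': 0.0, 'joint_positions': array([-1.46701365e+00,  3.42745584e-01,  1.52502530e+00, -1.26945852e-05,
        1.27537523e+00, -1.46003307e-01]), 'dq': array([ 4.84817434e-04, -9.55852177e-04,  1.73526188e-03,  7.61538442e-05,
        6.64811414e-04,  2.76781707e-04]), 'effort': array([ 9.57908669e-04, -4.31235945e+01, -2.44217777e+01,  7.19769322e-02,
        5.58606035e-02, -1.18721473e-04]), 'tcp_pos': array([ 0.12975195, -0.50829598,  0.2260302 ]), 'tcp_rot': array([-3.11558080e+00, -3.91155949e-01, -3.24249682e-05]), 'contact_force': array([-0.32532782, -0.60857012,  0.27205834]), 'torque': array([0.02951565, 0.02189963, 0.02613424]), 'finger_gap': 0.09189448173383673}
scene {'mtx': array([[427.39986073,   0.        , 278.47497831],
       [  0.        , 427.39986073, 209.84567934],
       [  0.        ,   0.        ,   1.        ]]), 'eye': array([ 1.15870939, -0.05508455,  1.07317182]), 'attitude': array([0.46675719, 0.41180849, 1.44130853])}
top {'mtx': array([[437.24929321,   0.        , 282.18914131],
       [  0.        , 437.24929321, 206.955772  ],
       [  0
[... 1016 characters left out ...]
, -1.2034], 0.61), ([-0.125, 0.0226, -1.1232], 0.61)]
scene board [([-0.1338, -0.137, -1.147], 0.81)]
scene flux_jar [([-0.1993, 0.0215, -1.2841], 0.57)]
top plunger_top [([0.0458, 0.0056, -1.1442], 0.48)]
top lever_tip [([0.1916, -0.1386, -1.2458], 0.57), ([0.1231, -0.0173, -1.1242], 0.45)]
top lever_pivot [([0.1209, -0.0121, -1.1732], 0.55)]
top pin_top []
top collar_top [([0.1953, -0.0184, -1.1737], 0.63), ([0.1234, -0.0189, -1.123], 0.42)]
top holder [([0.1293, 0.0301, -1.2772], 0.9), ([0.4376, -0.1379, -1.2451], 0.42)]
top board [([0.1393, 0.0804, -1.253], 0.83), ([0.1966, -0.0153, -1.1782], 0.44)]
top flux_jar [([0.1943, -0.1393, -1.2449], 0.79), ([0.0543, -0.1136, -1.2515], 0.22)]
0.9
```

```bash
cat > h.py <<'E'
import numpy as np
from bench import robot, cams, order, finder
from scipy.spatial.transform import Rotation as R
def w(cam,p):
    i=cams.camera_info(cam)
    return i['eye']+R.from_rotvec(i['attitude']).apply(p)
def proj(cam,p):
    i=cams.camera_info(cam)
    q=R.from_rotvec(i['attitude']).inv().apply(np.atleast_2d(p)-i['eye'])
    q=q*[1,-1,-1]; u=q@i['mtx'].T
    return u[:,:2]/u[:,2:]
def ray(cam,px,z):
    i=cams.camera_info(cam)
    d=np.linalg.inv(i['mtx'])@[px[0],px[1],1]; d=R.from_rotvec(i['attitude']).apply(d*[1,-1,-1])
    return i['eye']+d*(z-i['eye'][2])/d[2]
E
python3 - <<'E'
from h import *
for c,l,p in [("scene","plunger",[-0.0466,-0.0081,-1.1169]),("scene","tip",[-0.1256,0.0229,-1.125]),("scene","pivot",[-0.1224,-0.0165,-1.1515]),("scene","pintop",[-0.1976,-0.0078,-1.1448]),("scene","collar",[-0.1929,-0.0136,-1.1544]),("scene","holder",[-0.1302,-0.114,-1.2034]),("scene","board",[-0.1338,-0.137,-1.147]),("scene","jar",[-0.1993,0.0215,-1.2841]),
("top","plunger",[0.0458,0.0056,-1.1442]),("top","tip",[0.1231,-0.0173,-1.1242]),("top","pivot",[0.1209,-0.0121,-1.1732]),("top","collar",[0.1953,-0.0184,-1.1737]),("top","holder",[0.1293,0.0301,-1.2772]),("top","board",[0.1393,0.0804,-1.253]),("top","jar",[0.1943,-0.1393,-1.2449])]:
    print(c,l,w(c,p).round(4))
E
```

```text
scene plunger [ 0.5638 -0.0387  0.1269]
scene tip [ 0.5264 -0.1148  0.1359]
scene pivot [ 0.5456 -0.1129  0.0924]
scene pintop [ 0.5352 -0.1875  0.1019]
scene collar [ 0.5353 -0.1827  0.0908]
scene holder [ 0.599  -0.1245 -0.0039]
scene board [ 0.6482 -0.1328  0.0312]
scene jar [ 4.359e-01 -1.793e-01  2.000e-04]
top plunger [ 0.5551 -0.0346  0.1267]
top tip [ 0.528  -0.1116  0.1419]
top pivot [ 0.542  -0.1095  0.0947]
top collar [ 0.5349 -0.1838  0.0928]
top holder [ 6.023e-01 -1.184e-01  1.000e-04]
top board [ 0.6472 -0.1291  0.033 ]
top jar [ 0.429  -0.1811  0.0009]
```

View pics/scene0.png

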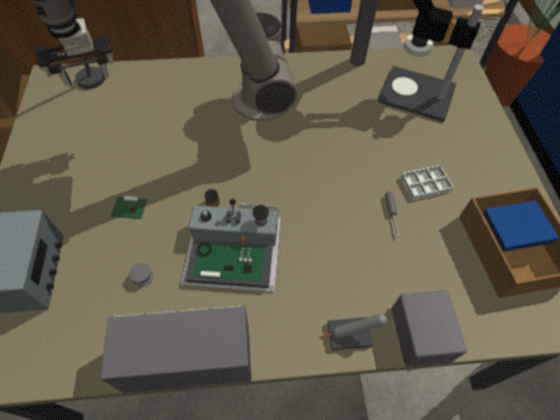

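View pics/top0.png

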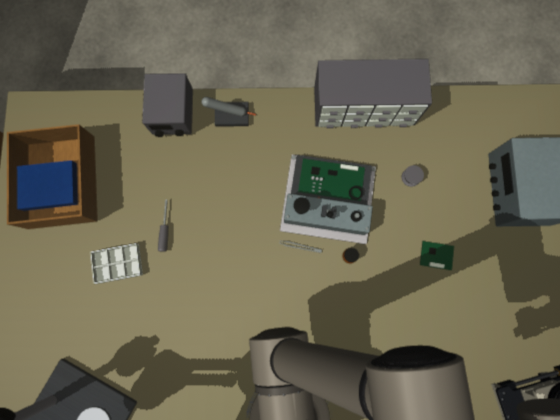

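The scene picture shows the holder near pixel (235,245). From left to right along the block are the pin (205,215), the lever (233,210) and the plunger (261,213). The flux jar is behind the block at (211,197). I'll fit the holder pose next and check it by overlaying it on the pictures.

```bash
python3 - <<'E'
from h import *
import cv2
from scipy.optimize import least_squares
obs=[(-55,75,.5638,-.0387),(-55,75,.5551,-.0346),(-55,0,.5456,-.1129),(-55,0,.542,-.1095),(-55,-75,.5353,-.1827),(-55,-75,.5349,-.1838),(0,0,.599,-.1245),(0,0,.6023,-.1184),(50,0,.6482,-.1328),(50,0,.6472,-.1291)]
obs=np.array(obs)
def f(p):
    c,s=np.cos(p[2]),np.sin(p[2]); m=obs[:,:2]/1000
    return (np.c_[p[0]+c*m[:,0]-s*m[:,1],p[1]+s*m[:,0]+c*m[:,1]]-obs[:,2:]).ravel()
r=least_squares(f,[.6,-.12,-.15]); p=r.x; print(p, (r.fun*1000).round(1))
np.save("pose.npy",p)
c,s=np.cos(p[2]),np.sin(p[2])
def H(x,y,z): return [p[0]+c*x/1e3-s*y/1e3,p[1]+s*x/1e3+c*y/1e3,z/1e3]
for n in("scene","top"):
    im=cv2.imread(f"pics/{n}0.png"); k=6
    pts=[H(-55,75,130),H(-55,0,94),H(-55,-75,92)]+[H(x,y,80) for x,y in((-92.5,117.5),(-17.5,117.5),(-17.5,-117.5),(-92.5,-117.5))]+[H(x,y,10) for x,y in((-115,125),(115,125),(115,-125),(-115,-125))]+[H(-55+50*np.sin(-.45),0,94+50*np.cos(.45))]
    uv=proj(n,pts); o=uv.mean(0)-[55,50]; o=o.round()
    cr=cv2.resize(im[int(o[1]):int(o[1])+100,int(o[0]):int(o[0])+115],None,fx=k,fy=k,interpolation=cv2.INTER_CUBIC)
    for a in uv: cv2.drawMarker(cr,tuple(int(v) for v in ((a-o+.5)*k)),(0,0,255),cv2.MARKER_CROSS,12,1)
    cv2.imwrite(f"pics/{n}0f.png",cr)
for a in [(-55,75,130),(-55,0,94)]: print(np.round(H(*a),4))
E
```

```text
[ 0.59996732 -0.12082363 -0.18026313] [-4.5  1.5  4.2 -2.6  0.3  1.9  3.9 -1.5 -2.9 -2.  -2.5 -0.9  1.   3.7
 -2.3 -2.4  1.   3.   2.  -0.7]
[ 0.5593 -0.0372  0.13  ]
[ 0.5459 -0.111   0.094 ]
```

View pics/scene0f.png

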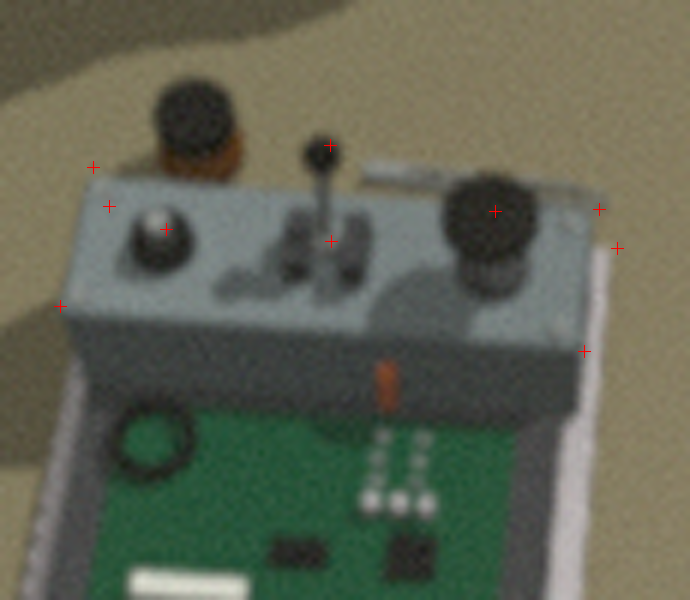

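View pics/top0f.png

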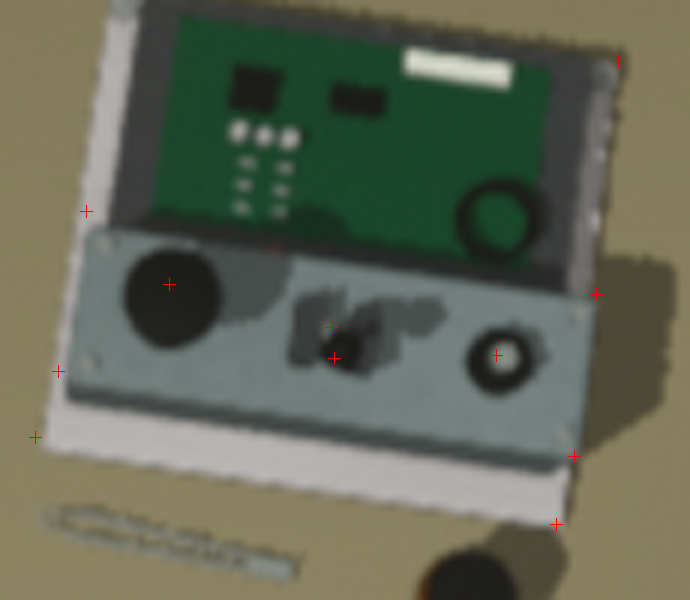

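```bash
python3 - <<'E'
from h import *
import cv2
from scipy.optimize import least_squares
p=np.load("pose.npy")
def H(p,M):
    M=np.array(M)/1e3; c,s=np.cos(p[2]),np.sin(p[2])
    return np.c_[p[0]+c*M[:,0]-s*M[:,1],p[1]+s*M[:,0]+c*M[:,1],M[:,2]]
base=[(-55,75,130),(-55,0,94),(-55,-75,92)]+[(x,y,80) for x,y in((-92.5,117.5),(-17.5,117.5),(-17.5,-117.5),(-92.5,-117.5))]+[(x,y,10) for x,y in((-115,125),(115,125),(115,-125),(-115,-125))]+[(-55+50*np.sin(-.45),0,94+50*np.cos(.45))]
O={}
for n in("scene","top"):
    O[n]=(proj(n,H(p,base)).mean(0)-[55,50]).round()
B={"scene":[((-55,75,130),(491,212)),((-55,-75,92),(161,237)),((-92.5,-117.5,80),(92,183)),((-92.5,117.5,80),(592,212)),((-17.5,117.5,80),(579,348)),((-17.5,-117.5,80),(68,316))],
"top":[((-55,75,130),(172,298)),((-55,-75,92),(500,360)),((-92.5,117.5,80),(68,390)),((-92.5,-117.5,80),(572,458)),((-17.5,-117.5,80),(597,297)),((-17.5,117.5,80),(92,230)),((-115,125,10),(45,448)),((-115,-125,10),(565,525))]}
def f(p,cams_=("scene","top")):
    return np.concatenate([(proj(n,H(p,[a for a,_ in B[n]]))-(np.array([b for _,b in B[n]])/6-.5+O[n])).ravel() for n in cams_])
for cs in (("scene",),("top",),("scene","top")):
    r=least_squares(f,p,args=(cs,)); print(cs,r.x,np.abs(r.fun).max(),r.fun.round(1))
q=r.x; np.save("pose.npy",q)
for a in [(-55,75,130),(-55,0,94),(-110,0,128),(-50,0,128)]: print(a,np.round(H(q,[a])[0],4))
# tip
for n,px in(("scene",(322,153)),("top",(344,350))):
    t=ray(n,np.array(px)/6-.5+O[n],.139); c,s=np.cos(q[2]),np.sin(q[2]); d=t[:2]-q[:2]
    print(n,"tip holder frame",c*d[0]+s*d[1],-s*d[0]+c*d[1])
E
```

```text
('scene',) [ 0.60273602 -0.12066842 -0.15465024] 1.559829534970305 [ 0.4  0.2  0.3  0.2 -0.7 -0.9  0.6 -0.6  0.9  0.4 -1.6  0.3]
('top',) [ 0.5962794  -0.12100412 -0.15407468] 1.6587395908076132 [ 0.1  0.   0.2  0.  -0.7 -0.6  1.7  0.2  0.4 -0.1 -0.9 -0.7 -0.6  0.8
 -0.1  0.3]
('scene', 'top') [ 0.59861825 -0.12091794 -0.15412687] 2.131884596955132 [ 0.2 -1.1  0.2 -1.1 -0.8 -2.1  0.4 -1.9  0.7 -0.9 -1.6 -1.   0.  -0.9
  0.1 -0.9 -0.8 -1.4  1.6 -0.7  0.3 -0.9 -0.9 -1.5 -0.6  0.  -0.2 -0.6]
(-55, 75, 130) [ 0.5558 -0.0384  0.13  ]
(-55, 0, 94) [ 0.5443 -0.1125  0.094 ]
(-110, 0, 128) [ 0.4899 -0.104   0.128 ]
(-50, 0, 128) [ 0.5492 -0.1132  0.128 ]
scene tip holder frame -0.07098885503029698 -0.0009030498844976014
top tip holder frame -0.07117412615217122 -0.0013459566933656068
```

Request:
send_rows --steps '[{"xyz": [0,0,0],"roll": 7.7,"hand": 0},{"xyz": [0,0,0],"roll": 7.7,"hand": 0},{"xyz": [0,0,0],"roll": 7.7,"hand": 0},{"xyz": [10,-16,0],"roll": 0,"hand": 0},{"xyz": [20,-32,0],"roll": 0,"hand": 0}]' --squeeze 30

```text
clock: 1.4
tcp_pos: [0.1666, -0.466, 0.2264]
tcp_rot: [3.132, -0.241, -0.0]
contact_force: [1.1, 0.2, -0.4]
finger_gap: 0.0564
```

Request:
send_rows --steps '[{"xyz": [20,-32,0],"roll": 0,"hand": 0},{"xyz": [20,-32,0],"roll": 0,"hand": 0},{"xyz": [20,-32,0],"roll": 0,"hand": 0},{"xyz": [20,-32,0],"roll": 0,"hand": 0},{"xyz": [20,-32,0],"roll": 0,"hand": 0}]'

```text
clock: 1.9
tcp_pos: [0.291, -0.3207, 0.2269]
tcp_rot: [3.133, -0.236, 0.001]
contact_force: [0.1, -1.2, -0.1]
finger_gap: 0.0164
```

Request:
send_rows --steps '[{"xyz": [20,-32,0],"roll": 0,"hand": 0},{"xyz": [20,-32,0],"roll": 0,"hand": 0},{"xyz": [20,-32,0],"roll": 0,"hand": 0},{"xyz": [20,-32,0],"roll": 0,"hand": 0},{"xyz": [20,-32,0],"roll": 0,"hand": 0}]'

```text
clock: 2.4
tcp_pos: [0.4139, -0.1778, 0.2269]
tcp_rot: [3.133, -0.235, 0.0]
contact_force: [0.3, -0.8, 0.6]
finger_gap: 0.0005
```

Request:
send_rows --steps '[{"xyz": [20,-28,0],"roll": 0,"hand": 0},{"xyz": [20,-28,0],"roll": 0,"hand": 0},{"xyz": [20,-28,0],"roll": 0,"hand": 0},{"xyz": [0,0,0],"roll": 0,"hand": 0},{"xyz": [0,0,0],"roll": 0,"hand": 0}]'

```text
clock: 2.9
tcp_pos: [0.4851, -0.1052, 0.2265]
tcp_rot: [3.133, -0.234, -0.001]
contact_force: [0.5, -0.3, -0.3]
finger_gap: 0.0005
```

```bash
cat >> h.py <<'E'
def wristT():
    s=robot.sense(); T=np.eye(4); T[:3,:3]=R.from_rotvec(s['tcp_rot']).as_matrix(); T[:3,3]=s['tcp_pos']
    return T@cams.camera_info("wrist")['T_tool_cam'],s
def projW(T,P):
    P=np.atleast_2d(P); q=(P-T[:3,3])@T[:3,:3]; q=q*[1,-1,-1]; u=q@cams.camera_info("wrist")['mtx'].T
    return u[:,:2]/u[:,2:]
def HH(M):
    p=np.load("pose.npy")
    M=np.atleast_2d(np.array(M,float))/1e3; c,s=np.cos(p[2]),np.sin(p[2])
    return np.c_[p[0]+c*M[:,0]-s*M[:,1],p[1]+s*M[:,0]+c*M[:,1],M[:,2]]
def toH(P):
    p=np.load("pose.npy"); c,s=np.cos(p[2]),np.sin(p[2]); d=np.array(P[:2])-p[:2]
    return np.array([c*d[0]+s*d[1],-s*d[0]+c*d[1],P[2]])*1e3
E
python3 - <<'E'
from h import *
import cv2
T,s=wristT(); im=cams.capture("wrist"); print(s['tcp_pos'],s['contact_force'])
np.save("T1.npy",T); cv2.imwrite("pics/w1raw.png",im)
for l in("plunger_top","lever_tip","lever_pivot","collar_top","pin_top"):
    for r in finder.place_of(l,"wrist")[:2]: 
        P=T[:3,:3]@r['at']+T[:3,3]; print(l,r['score'],P.round(4),toH(P).round(1))
for u in projW(T,HH([(-55,75,130),(-55,0,94),(-55,-75,92),(-76.7,0,139),(-92.5,117.5,80),(-92.5,-117.5,80)])): cv2.drawMarker(im,tuple(int(v) for v in u),(0,0,255),cv2.MARKER_CROSS,10,1)
cv2.imwrite("pics/w1.png",im)
E
```

```text
[ 0.48505182 -0.10523181  0.2265134 ] [ 0.46909495 -0.30796325 -0.26042241]
plunger_top 0.65 [ 0.5564 -0.0396  0.1301] [-54.2  73.9 130.1]
plunger_top 0.51 [ 0.6505 -0.1262  0.0324] [52.1  2.8 32.4]
lever_tip 0.95 [ 0.5225 -0.1119  0.1436] [-76.6  -2.7 143.6]
lever_pivot 0.7 [ 0.5482 -0.1129  0.0933] [-51.    0.2  93.3]
lever_pivot 0.7 [ 0.5253 -0.1113  0.1401] [-73.9  -1.7 140.1]
collar_top 0.95 [ 0.5326 -0.1853  0.0973] [-55.4 -73.7  97.3]
collar_top 0.55 [ 0.5567 -0.0347  0.1334] [-54.7  78.7 133.4]
pin_top 0.75 [ 0.5365 -0.1852  0.1069] [-51.5 -73.  106.9]
pin_top 0.33 [ 0.5542 -0.0377  0.1309] [-56.7  75.4 130.9]
```

View pics/w1.png

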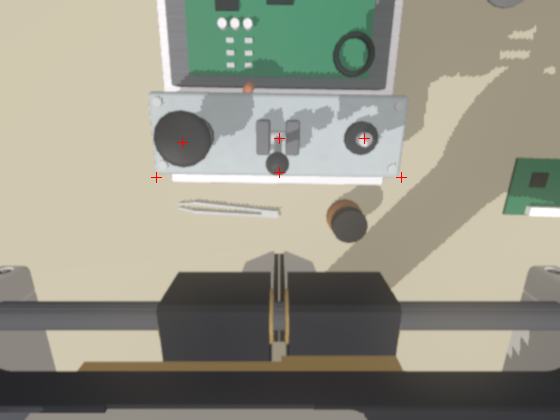

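```bash
python3 - <<'E'
from h import *
import cv2
C=cams.camera_info("wrist"); Ti=np.linalg.inv(C['T_tool_cam'])
def pt(P):
    q=Ti[:3,:3]@np.array(P)/1e3+Ti[:3,3] if 0 else Ti[:3,:3]@(np.array(P)/1e3)+Ti[:3,3]
    u=C['mtx']@(q*[1,-1,-1]); return (u[:2]/u[2]).round()
for z in (0,-10,-20,-30,-40,-50,-66): print(z,[pt((x,y,z)) for x,y in((9.5,0),(-9.5,0),(9.5,19),(9.5,-19),(37,0))])
E
python3 -c "
import cv2
im=cv2.imread('pics/w1raw.png')[230:420,140:420]
cv2.imwrite('pics/w1c.png',cv2.resize(im,None,fx=2.8,fy=2.8,interpolation=2))"
```

```text
0 [array([283., 255.]), array([283., 286.]), array([319., 255.]), array([248., 255.]), array([283., 206.])]
-10 [array([283., 263.]), array([283., 296.]), array([321., 263.]), array([246., 263.]), array([284., 211.])]
-20 [array([284., 273.]), array([284., 307.]), array([323., 273.]), array([244., 273.]), array([284., 218.])]
-30 [array([284., 283.]), array([284., 319.]), array([326., 283.]), array([242., 283.]), array([284., 226.])]
-40 [array([284., 295.]), array([284., 334.]), array([330., 295.]), array([239., 296.]), array([285., 234.])]
-50 [array([285., 310.]), array([285., 350.]), array([334., 309.]), array([236., 310.]), array([285., 244.])]
-66 [array([286., 337.]), array([285., 381.]), array([341., 337.]), array([230., 337.]), array([286., 264.])]
```

View pics/w1c.png

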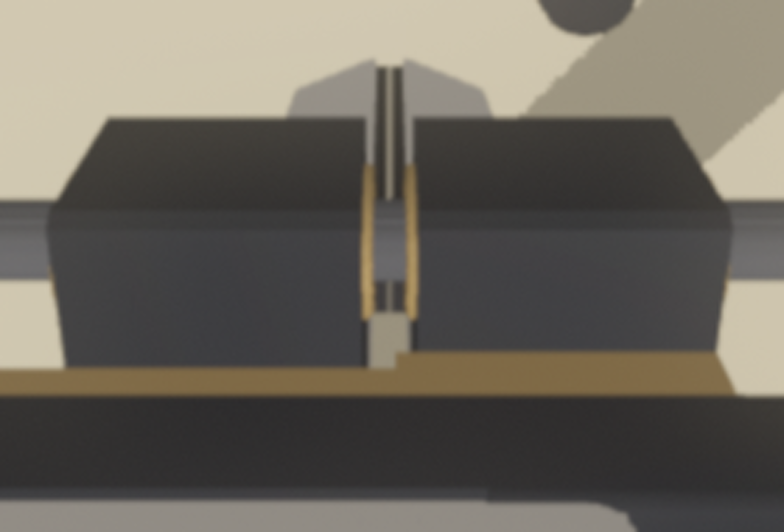

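The wrist picture shows the ball at (277,163), the plunger cap at (182,139) and the pin in its collar at (362,138). All are within about 3 mm of the fit. I'll lower behind the ball, on its -x side, and then push towards +x.

Request:
send_rows --steps '[{"xyz": [0,0,30],"roll": 0,"hand": 0},{"xyz": [0,0,40],"roll": 0,"hand": 0},{"xyz": [0,0,28],"roll": 0,"hand": 0},{"xyz": [0,0,0],"roll": 0,"hand": 0},{"xyz": [5,0,0],"roll": 0,"hand": 0}]'

```text
clock: 3.7
tcp_pos: [0.4903, -0.1075, 0.1293]
tcp_rot: [-3.132, 0.242, 0.001]
contact_force: [-0.0, -0.1, 0.8]
finger_gap: 0.0005
```

Request:
send_rows --steps '[{"xyz": [8,0,0],"roll": 0,"hand": 0},{"xyz": [8,0,0],"roll": 0,"hand": 0},{"xyz": [8,0,0],"roll": 0,"hand": 0},{"xyz": [8,0,0],"roll": 0,"hand": 0},{"xyz": [6,0,0],"roll": 0,"hand": 0}]'

```text
clock: 4.2
tcp_pos: [0.5286, -0.1129, 0.129]
tcp_rot: [3.132, -0.24, 0.0]
contact_force: [-4.2, 0.6, 2.8]
finger_gap: 0.0009
```

Request:
send_rows --steps '[{"xyz": [5,0,0],"roll": 0,"hand": 0},{"xyz": [4,0,0],"roll": 0,"hand": 0},{"xyz": [3,0,0],"roll": 0,"hand": 0},{"xyz": [2,0,0],"roll": 0,"hand": 0},{"xyz": [1,0,0],"roll": 0,"hand": 0}]'

```text
clock: 4.7
tcp_pos: [0.5425, -0.1151, 0.1282]
tcp_rot: [-3.132, 0.241, 0.002]
contact_force: [-3.2, 0.1, -1.0]
finger_gap: 0.0005
```

Request:
send_rows --steps '[{"xyz": [1,0,0],"roll": 0,"hand": 0},{"xyz": [1,0,0],"roll": 0,"hand": 0},{"xyz": [1,0,0],"roll": 0,"hand": 0},{"xyz": [0,0,0],"roll": 0,"hand": 0},{"xyz": [0,0,0],"roll": 0,"hand": 0}]'

```text
clock: 5.2
tcp_pos: [0.5456, -0.1156, 0.1286]
tcp_rot: [-3.132, 0.241, 0.0]
contact_force: [-2.2, 0.6, -3.7]
finger_gap: 0.0004
```

Request:
send_rows --steps '[{"xyz": [1,0,0],"roll": 0,"hand": 0},{"xyz": [1,0,0],"roll": 0,"hand": 0},{"xyz": [1,0,0],"roll": 0,"hand": 0},{"xyz": [0,0,0],"roll": 0,"hand": 0},{"xyz": [0,0,0],"roll": 0,"hand": 0}]'

```text
clock: 5.7
tcp_pos: [0.5468, -0.1157, 0.1284]
tcp_rot: [-3.132, 0.24, 0.007]
contact_force: [-10.3, 1.4, 0.9]
finger_gap: 0.0002
```

Request:
send_rows --steps '[{"xyz": [1,0,0],"roll": 0,"hand": 0},{"xyz": [1,0,0],"roll": 0,"hand": 0},{"xyz": [1,0,0],"roll": 0,"hand": 0},{"xyz": [0,0,0],"roll": 0,"hand": 0},{"xyz": [0,0,0],"roll": 0,"hand": 0}]'

```text
clock: 6.2
tcp_pos: [0.5474, -0.1157, 0.1282]
tcp_rot: [-3.131, 0.24, 0.016]
contact_force: [-18.4, 2.4, 6.1]
finger_gap: 0.0004
```

The force climbs to 18 N with almost no travel, so the lever is at its stop. I'll back off, rise and look.

Request:
send_rows --steps '[{"xyz": [-12,0,0],"roll": 0,"hand": 0},{"xyz": [-25,0,0],"roll": 0,"hand": 0},{"xyz": [-25,0,-20],"roll": 0,"hand": 0},{"xyz": [0,0,-30],"roll": 0,"hand": 0},{"xyz": [0,0,0],"roll": 0,"hand": 0}]'

```text
clock: 6.7
tcp_pos: [0.4935, -0.1083, 0.1834]
tcp_rot: [3.129, -0.241, 0.017]
contact_force: [-0.4, -0.6, 0.7]
finger_gap: 0.0002
```

```bash
python3 - <<'E'
from h import *
import cv2
T,s=wristT(); im=cams.capture("wrist"); print(s['tcp_pos'],s['tcp_rot'],toH(s['tcp_pos']),s['contact_force'])
cv2.imwrite("pics/w2raw.png",im)
for l in("plunger_top","lever_tip","pin_top"):
    for r in finder.place_of(l,"wrist")[:2]: 
        P=T[:3,:3]@r['at']+T[:3,3]; print(l,r['score'],P.round(4),toH(P).round(1))
for u in projW(T,HH([(-55,75,130),(-55+50*np.sin(.45),0,139)])): cv2.drawMarker(im,tuple(int(v) for v in u),(0,0,255),cv2.MARKER_CROSS,10,1)
cv2.imwrite("pics/w2.png",im)
E
```

```text
[ 0.49345643 -0.10830331  0.18340147] [ 3.12906484 -0.24082781  0.0173405 ] [-105.85179159   -3.67907006  183.40146652] [-0.40085483 -0.55423419  0.65902904]
plunger_top 0.72 [ 0.558  -0.0367  0.1287] [-53.1  77.  128.7]
plunger_top 0.52 [ 0.5488 -0.1146  0.0927] [-50.2  -1.4  92.7]
lever_tip 0.97 [ 0.5626 -0.1171  0.1391] [-36.1  -1.7 139.1]
lever_tip 0.7 [ 0.5985 -0.1212  0.0044] [-0.  -0.2  4.4]
pin_top 0.52 [ 0.5346 -0.1887  0.1048] [-52.8 -76.8 104.8]
```

View pics/w2.png

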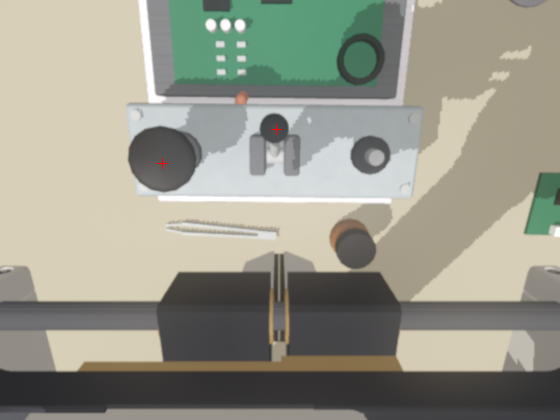

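The lever ball is at (275,127), within 1–2 px of where the shut position should be. The plunger cap is at (162,158). Next I'll move over the plunger.

Request:
send_rows --steps '[{"xyz": [26,-39,0],"roll": 0,"hand": 0},{"xyz": [26,-40,0],"roll": 0,"hand": 0},{"xyz": [0,0,25],"roll": 0,"hand": 0},{"xyz": [0,0,18],"roll": 0,"hand": 0},{"xyz": [0,0,0],"roll": 0,"hand": 0}]'

```text
clock: 7.4
tcp_pos: [0.5522, -0.0362, 0.1321]
tcp_rot: [-3.132, 0.239, 0.011]
contact_force: [-0.7, -0.4, -0.1]
finger_gap: 0.0006
```

```bash
python3 - <<'E'
from h import *
import cv2
T,s=wristT(); print(s['tcp_pos'],toH(s['tcp_pos']),s['contact_force'])
for n in("scene","top"):
    im=cams.capture(n); u=proj(n,s['tcp_pos'])[0]; x,y=(u-[50,40]).astype(int)
    cv2.imwrite(f"pics/{n}3.png",cv2.resize(im[y:y+80,x:x+100],None,fx=6,fy=6,interpolation=2))
E
```

```text
[ 0.55218028 -0.03618132  0.13211156] [-58.89603573  76.60312098 132.11156297] [-0.65198411 -0.388967   -0.07847   ]
```

View pics/scene3.png

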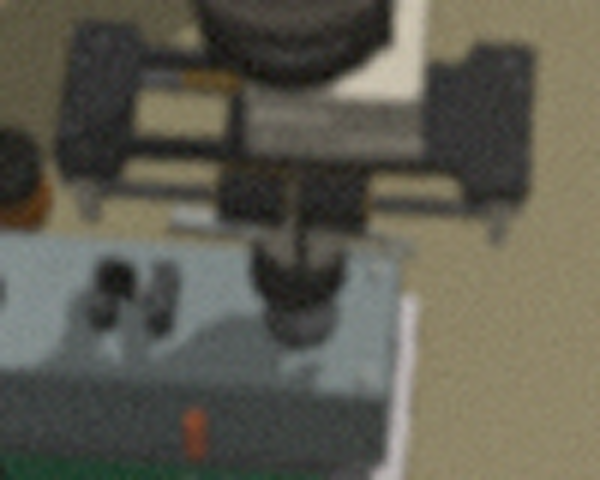

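The scene picture shows the fingertips just over the cap at about (298,245) in the crop, clear of the lever. I'll shift about 4 mm to centre them, then press.

Request:
send_rows --steps '[{"xyz": [4,1,0],"roll": 0,"hand": 0},{"xyz": [0,0,6],"roll": 0,"hand": 0},{"xyz": [0,0,7],"roll": 0,"hand": 0},{"xyz": [0,0,6],"roll": 0,"hand": 0},{"xyz": [0,0,0],"roll": 0,"hand": 0}]'

```text
clock: 8.0
tcp_pos: [0.5592, -0.0393, 0.1179]
tcp_rot: [3.131, -0.241, 0.007]
contact_force: [-0.1, -0.6, 10.0]
finger_gap: 0.0002
```

Request:
send_rows --steps '[{"xyz": [0,0,5],"roll": 0,"hand": 0},{"xyz": [0,0,5],"roll": 0,"hand": 0},{"xyz": [0,0,3],"roll": 0,"hand": 0},{"xyz": [0,0,2],"roll": 0,"hand": 0},{"xyz": [0,0,0],"roll": 0,"hand": 0}]'

```text
clock: 8.5
tcp_pos: [0.5593, -0.0393, 0.1051]
tcp_rot: [3.131, -0.241, 0.009]
contact_force: [-3.7, -0.8, 21.2]
finger_gap: 0.0004
```

Request:
send_rows --steps '[{"xyz": [0,0,-10],"roll": 0,"hand": 0},{"xyz": [0,0,-14],"roll": 0,"hand": 0},{"xyz": [0,0,-14],"roll": 0,"hand": 0},{"xyz": [0,0,0],"roll": 0,"hand": 0},{"xyz": [0,0,0],"roll": 0,"hand": 0}]'

```text
clock: 9.0
tcp_pos: [0.5575, -0.0386, 0.1394]
tcp_rot: [3.132, -0.241, 0.0]
contact_force: [-0.2, 0.0, 0.2]
finger_gap: 0.0003
```

```bash
cat > look.py <<'E'
from h import *
import cv2,sys
k=sys.argv[1]
T,s=wristT(); print(s['clock'],s['tcp_pos'],toH(s['tcp_pos']),s['contact_force'])
im=cams.capture("wrist"); cv2.imwrite(f"pics/w{k}.png",im)
for r in finder.place_of("pin_top","wrist")[:2]: P=T[:3,:3]@r['at']+T[:3,3]; print("wrist pin",r['score'],P.round(4),toH(P).round(1))
for n in("scene",):
    im=cams.capture(n)
    for r in finder.place_of("pin_top",n)[:2]: P=w(n,r['at']); print(n,"pin",r['score'],toH(P).round(1))
    u=proj(n,HH([-55,0,100]))[0]; x,y=(u-[50,40]).astype(int)
    cv2.imwrite(f"pics/{n}{k}.png",cv2.resize(im[y:y+80,x:x+100],None,fx=6,fy=6,interpolation=2))
E
python3 look.py 4
```

```text
9.0 [ 0.55746363 -0.03864511  0.13936383] [-53.29707873  74.97961915 139.36382675] [-0.18758624  0.03372033  0.19235367]
wrist pin 0.6 [ 0.5366 -0.1857  0.1148] [-51.4 -73.6 114.8]
scene pin 0.37 [-51.8 -74.8 109. ]
```

View pics/scene4.png

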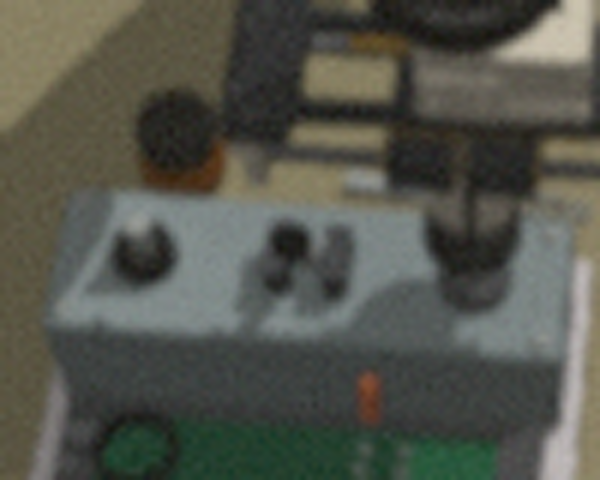

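View pics/w4.png

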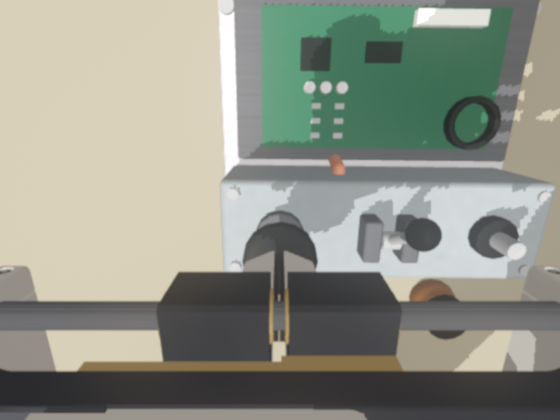

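Request:
send_rows --steps '[{"xyz": [0,0,10],"roll": 0,"hand": 0},{"xyz": [0,0,12],"roll": 0,"hand": 0},{"xyz": [0,0,10],"roll": 0,"hand": 0},{"xyz": [0,0,8],"roll": 0,"hand": 0},{"xyz": [0,0,0],"roll": 0,"hand": 0}]'

```text
clock: 9.7
tcp_pos: [0.5586, -0.0388, 0.1049]
tcp_rot: [3.131, -0.24, 0.008]
contact_force: [-13.4, 2.2, 44.6]
finger_gap: 0.0009
```

Request:
send_rows --steps '[{"xyz": [0,0,-12],"roll": 0,"hand": 0},{"xyz": [0,0,-14],"roll": 0,"hand": 0},{"xyz": [0,0,-14],"roll": 0,"hand": 0},{"xyz": [0,0,0],"roll": 0,"hand": 0},{"xyz": [0,0,0],"roll": 0,"hand": 0}]'

```text
clock: 10.2
tcp_pos: [0.5572, -0.0385, 0.1386]
tcp_rot: [-3.132, 0.241, 0.002]
contact_force: [-0.1, 1.0, -0.8]
finger_gap: 0.0004
```

```bash
python3 look.py 5
```

```text
10.2 [ 0.55722033 -0.03846081  0.13858876] [-53.56578409  75.1243823  138.58876   ] [-0.08095866  0.95580308 -0.83709499]
wrist pin 0.89 [ 0.5364 -0.1859  0.1231] [-51.5 -73.7 123.1]
scene pin 0.6 [-50.8 -79.2 116.3]
```

View pics/w5.png

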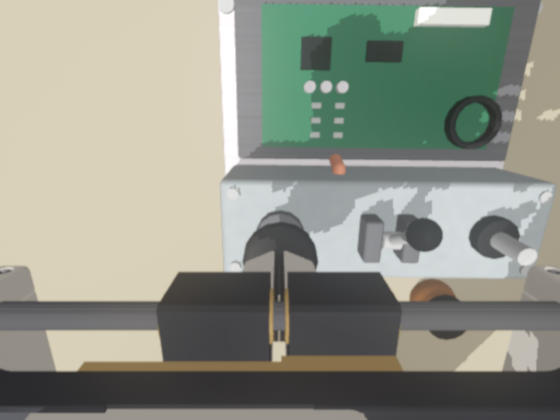

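The pin top moved from (516,250) to (527,257) in the wrist view, about +8 mm. I'll press a little less deep on the next strokes, since the last one bottomed at 45 N.

Request:
send_rows --steps '[{"xyz": [0,0,10],"roll": 0,"hand": 0},{"xyz": [0,0,12],"roll": 0,"hand": 0},{"xyz": [0,0,9],"roll": 0,"hand": 0},{"xyz": [0,0,6],"roll": 0,"hand": 0},{"xyz": [0,0,0],"roll": 0,"hand": 0}]'

```text
clock: 10.9
tcp_pos: [0.5584, -0.0387, 0.1051]
tcp_rot: [3.132, -0.24, 0.005]
contact_force: [-5.3, 1.0, 24.7]
finger_gap: 0.0005
```

Request:
send_rows --steps '[{"xyz": [0,0,-11],"roll": 0,"hand": 0},{"xyz": [0,0,-13],"roll": 0,"hand": 0},{"xyz": [0,0,-13],"roll": 0,"hand": 0},{"xyz": [0,0,0],"roll": 0,"hand": 0},{"xyz": [0,0,0],"roll": 0,"hand": 0}]'

```text
clock: 11.4
tcp_pos: [0.5572, -0.0385, 0.1386]
tcp_rot: [-3.132, 0.241, 0.002]
contact_force: [1.2, -0.2, -0.7]
finger_gap: 0.0
```

```bash
python3 look.py 6
```

```text
11.4 [ 0.55723671 -0.03849693  0.13864991] [-53.54406094  75.09120928 138.64990598] [ 1.23759239 -0.2216507  -0.66528872]
wrist pin 0.94 [ 0.5355 -0.1887  0.1293] [-52.  -76.7 129.3]
scene pin 0.51 [-50.6 -75.5 124.1]
```

View pics/w6.png

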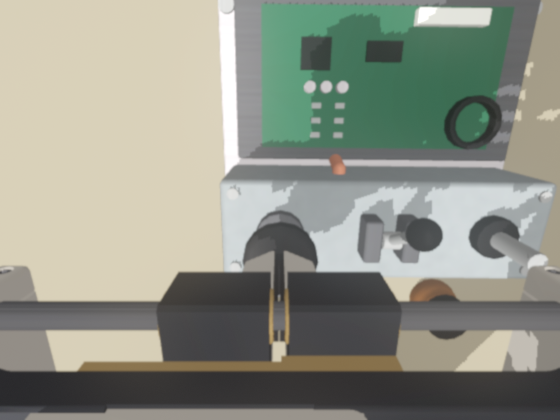

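Request:
send_rows --steps '[{"xyz": [0,0,10],"roll": 0,"hand": 0},{"xyz": [0,0,12],"roll": 0,"hand": 0},{"xyz": [0,0,9],"roll": 0,"hand": 0},{"xyz": [0,0,6],"roll": 0,"hand": 0},{"xyz": [0,0,0],"roll": 0,"hand": 0}]'

```text
clock: 12.1
tcp_pos: [0.5585, -0.0387, 0.1051]
tcp_rot: [3.132, -0.24, 0.005]
contact_force: [-5.4, 1.0, 24.6]
finger_gap: 0.0006
```

Request:
send_rows --steps '[{"xyz": [0,0,-11],"roll": 0,"hand": 0},{"xyz": [0,0,-13],"roll": 0,"hand": 0},{"xyz": [0,0,-13],"roll": 0,"hand": 0},{"xyz": [0,0,0],"roll": 0,"hand": 0},{"xyz": [0,0,0],"roll": 0,"hand": 0}]'

```text
clock: 12.6
tcp_pos: [0.5572, -0.0385, 0.1387]
tcp_rot: [-3.132, 0.241, 0.002]
contact_force: [-1.2, -0.0, 0.6]
finger_gap: 0.0003
```

```bash
python3 look.py 7
```

```text
12.6 [ 0.55720266 -0.03848335  0.13866157] [-53.57978491  75.09940317 138.66157212] [-1.16389856 -0.02302096  0.61307225]
wrist pin 0.75 [ 0.5368 -0.1853  0.1397] [-51.3 -73.1 139.7]
scene pin 0.53 [-54.8 -75.4  90.6]
scene pin 0.45 [-51.  -77.4 132.7]
```

View pics/w7.png

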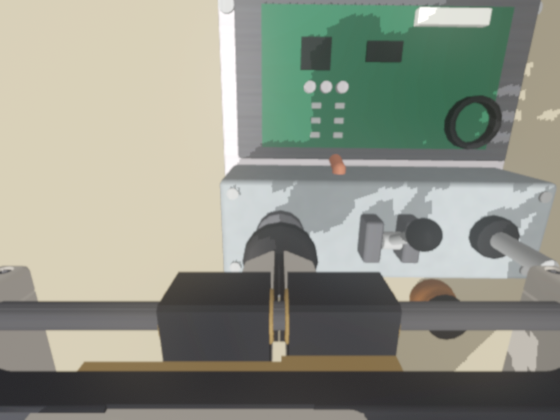

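The pin top has now left the wrist view, and the estimate is 133–139 mm against 136 mm for fully out. I'll do another stroke to confirm it rises no further.

Request:
send_rows --steps '[{"xyz": [0,0,10],"roll": 0,"hand": 0},{"xyz": [0,0,12],"roll": 0,"hand": 0},{"xyz": [0,0,9],"roll": 0,"hand": 0},{"xyz": [0,0,6],"roll": 0,"hand": 0},{"xyz": [0,0,0],"roll": 0,"hand": 0}]'

```text
clock: 13.3
tcp_pos: [0.5585, -0.0387, 0.1051]
tcp_rot: [3.132, -0.24, 0.005]
contact_force: [-6.3, 1.0, 25.1]
finger_gap: 0.0006
```

Request:
send_rows --steps '[{"xyz": [0,0,-11],"roll": 0,"hand": 0},{"xyz": [0,0,-13],"roll": 0,"hand": 0},{"xyz": [0,0,-13],"roll": 0,"hand": 0},{"xyz": [0,0,0],"roll": 0,"hand": 0},{"xyz": [0,0,0],"roll": 0,"hand": 0}]'

```text
clock: 13.8
tcp_pos: [0.5572, -0.0385, 0.1387]
tcp_rot: [-3.132, 0.241, 0.002]
contact_force: [-0.6, 0.9, 0.6]
finger_gap: 0.0002
```

```bash
python3 look.py 8; python3 -c "
import cv2,numpy as np
a=np.hstack([cv2.imread(f'pics/scene{k}.png')[150:330,60:200] for k in (4,5,6,7,8)]); cv2.imwrite('pics/seq.png',a)"
```

```text
13.8 [ 0.55721275 -0.03849643  0.13866456] [-53.56780573  75.08802543 138.66456121] [-0.63079131  0.93460333  0.55456545]
wrist pin 0.8 [ 0.5359 -0.1859  0.1411] [-52.  -73.8 141.1]
scene pin 0.6 [-53.1 -77.  134.6]
```

View pics/seq.png

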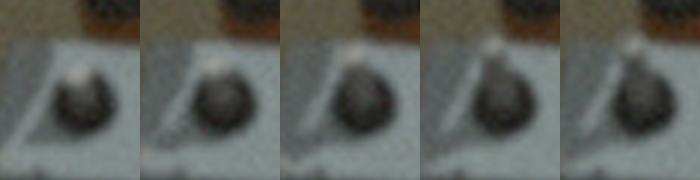

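The five frames show the pin tip at rows 76, 66, 55, 46 and 48, so the last stroke raised it no further. I'll lift clear and check everything.

Request:
send_rows --steps '[{"xyz": [0,0,-30],"roll": 0,"hand": 0},{"xyz": [0,0,-40],"roll": 0,"hand": 0},{"xyz": [-35,25,-20],"roll": 0,"hand": 0},{"xyz": [-35,25,0],"roll": 0,"hand": 0},{"xyz": [0,0,0],"roll": 0,"hand": 0}]'

```text
clock: 14.5
tcp_pos: [0.477, -0.0783, 0.2297]
tcp_rot: [3.132, -0.244, -0.004]
contact_force: [-0.1, 0.2, -0.6]
finger_gap: 0.0004
```

```bash
python3 - <<'E'
from h import *
import cv2
T,s=wristT(); im=cams.capture("wrist"); print(s['tcp_pos'],s['contact_force'])
for l in("plunger_top","lever_tip","pin_top","flux_jar","tweezers"):
    for r in finder.place_of(l,"wrist")[:1]:
        P=T[:3,:3]@r['at']+T[:3,3]; print(l,round(r['score'],2),P.round(4),toH(P).round(1))
for P,c in(((-55,75,130),(0,0,255)),((-55+50*np.sin(.45),0,139),(0,0,255)),((-55,-75,136),(0,0,255)),((-55,-75,128),(255,0,0))):
    u=projW(T,HH(P))[0]; cv2.drawMarker(im,tuple(int(v) for v in u),c,cv2.MARKER_CROSS,10,1)
cv2.imwrite("pics/w9.png",im)
im=cams.capture("scene")
for l in("plunger_top","lever_tip","pin_top"):
    for r in finder.place_of(l,"scene")[:1]: print("scene",l,round(r['score'],2),toH(w("scene",r['at'])).round(1))
im=im[165:315,150:350]; cv2.imwrite("pics/scene9.png",cv2.resize(im,None,fx=4,fy=4,interpolation=2))
E
```

```text
[ 0.47702286 -0.07827819  0.22967035] [-0.11325241  0.22810008 -0.58548969]
plunger_top 0.61 [ 0.5582 -0.0396  0.133 ] [-52.4  74.1 133. ]
lever_tip 0.82 [ 0.5655 -0.1187  0.1415] [-33.1  -2.9 141.5]
pin_top 0.56 [ 0.5346 -0.1869  0.1379] [-53.2 -75.  137.9]
flux_jar 0.8 [ 0.4356 -0.1764  0.0011] [-152.6  -79.9    1.1]
tweezers 0.59 [ 0.4653 -0.0389 -0.0016] [-144.4   60.6   -1.6]
scene plunger_top 0.72 [-49.9  77.1 129.8]
scene lever_tip 0.48 [-35.5  -3.5 137.4]
scene pin_top 0.45 [-53.  -77.3 131.2]
```

View pics/w9.png

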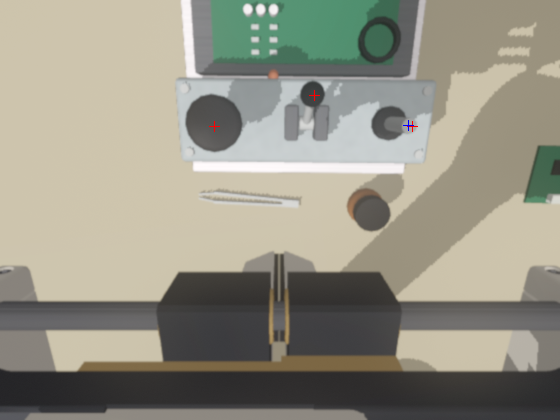

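View pics/scene9.png

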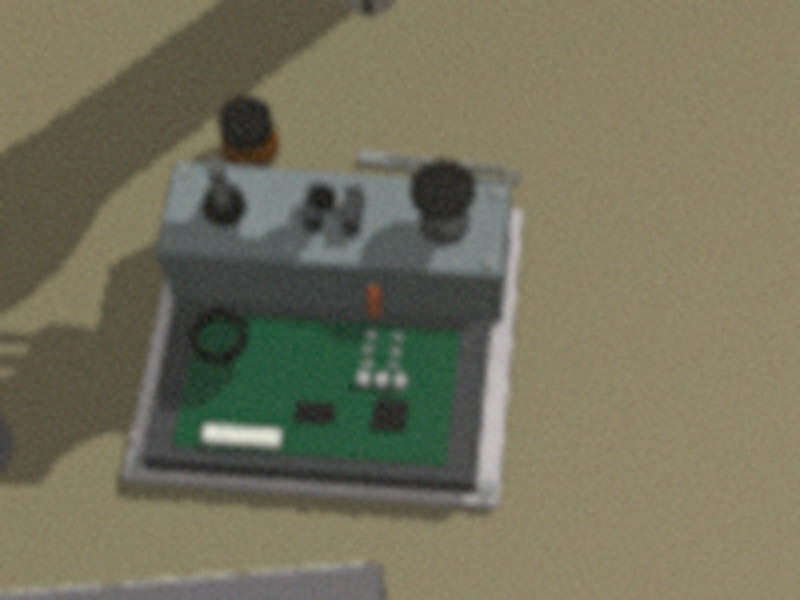

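```bash
python3 -c "
import cv2,numpy as np
a=cv2.imread('pics/w9.png')[95:155,370:440]; a=cv2.resize(a,None,fx=7,fy=7,interpolation=2)
cv2.imwrite('pics/z9.png',a)
b=[cv2.resize(cv2.imread(f'pics/w{k}.png')[200:290,460:560],None,fx=4,fy=4) for k in (7,8)]
cv2.imwrite('pics/z78.png',np.hstack(b))"
```

```text
(no output)
```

View pics/z9.png

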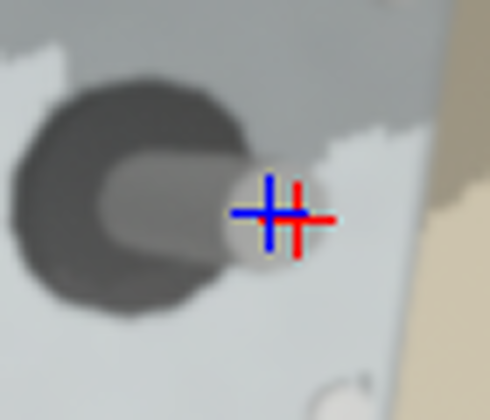

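View pics/z78.png

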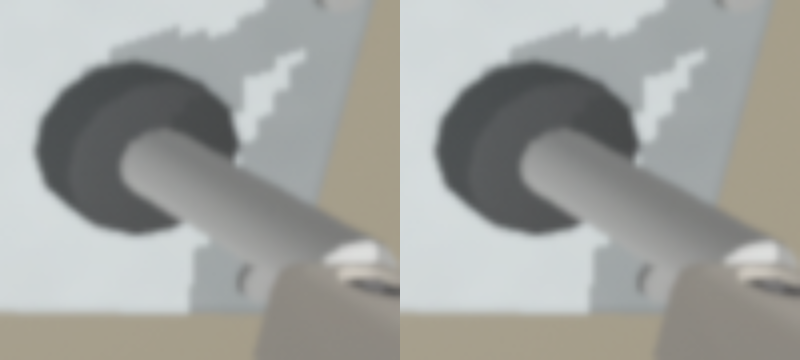

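```bash
python3 - <<'E'
from h import *
T,s=wristT()
col=np.array([130,197])/7+[370,95]; pin=np.array([275,216])/7+[370,95]
pr=projW(T,HH([(-55,-75,92)])) [0]; print("collar proj",pr,"seen",col)
for z in(120,128,132,136,140): print(z,(projW(T,HH((-55,-75,z)))[0]-pr).round(1))
print("seen",(pin-col).round(1))
E
```

```text
collar proj [394.49373118 128.83250585] seen [388.57142857 123.14285714]
120 [11.9  1.9]
128 [15.7  2.5]
132 [17.8  2.8]
136 [19.8  3.2]
140 [22.   3.5]
seen [20.7  2.7]
```

Measured against its own collar, the pin top is at about 137 mm, which is fully out (136 mm nominal). The lever is shut and the plunger is up, so I'm handing the job in.

```bash
python3 - <<'E'
from h import *
print(robot.sense()['clock']); print(order.close_job())
E
```

```text
15.0
the job is handed in; nothing more can be done
None
```

I shut the vent lever, pumped the plunger until the pin stopped rising, and handed the job in at 15.0 s of the 43 s allowed.

- **Lever:** I pushed it to its stop, where the force climbed to about 18 N with almost no further travel. The last wrist view shows its ball within 1–3 mm of the shut position.
- **Plunger:** I made five full strokes with the closed fingertips. Each bottomed at about 25 mm and rose fully before the next. The cap is back up, at about 130–133 mm.
- **Pin:** It rose about 8 mm a stroke, and the fifth stroke raised it no further. Measured against its collar, its top is at about 137 mm; fully out is 136 mm.
- **Loose things:** The flux jar, tweezers and loupe ring look unmoved in the last pictures. I did not check the others one by one, but the arm passed well above them. The arm ended clear of everything.

**Checks that disagreed:**
- **Pin height:** The last scene-camera estimate was 131 mm, where the stroke before had given 135 mm. I trusted the collar measurement and the unchanged pictures before and after stroke five.
- **Camera offset:** The two fixed cameras differed by about 6 mm on the holder's position. I used a fit between them and checked it with the wrist camera.
- **Collar position:** In the last wrist picture the collar sat about 6–8 px from where the fit put it.
- **Press force:** The second stroke bottomed at 45 N on the fingertips, so I pressed the later ones to only about 25 N.

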